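# Roll home the edge strip of a drawer front

### The job

Take the hand roller out of its holder and roll it along the loose wooden edge strip on the drawer front standing in the cradle, with firm, even pressure but without bruising the edge, until the strip is fully home along its whole length. Let nothing but the roller touch the drawer front and its cradle, then hang the roller upright in its holder again and leave the other things on the desk alone.

Things in the scene. Friction and masses are not known exactly. Their poses are not given: they have to be found in the camera images.
- cradle: fixed bench cradle of pale timber: two feet (160 mm along x, 50 mm wide, centred at y = +-95 mm) with upright cheeks (tops 78 mm up) and black screw knobs (out to x = -76 mm). It grips a white drawer front (18 mm thick, 296 mm along y, black bar pull on its +x face) edge up. Origin: on the desk, straight below the middle of that edge; x across the front, y along the edge, z up
- edge_nominal (a point): point of the cradle, 153 mm above its origin, where the middle of the drawer front's upper edge nominally lies; axes as the cradle. The front was set in the jaws by hand: the real edge is up to 8 mm higher or lower and out of level by up to 0.02 rad (one end higher). This pose does NOT show that: it has to be felt
- strip_end_a (a point): nominal -y end (y = -144 mm) of the edge strip, on the nominal edge, same unknown error in height. The strip: brown wood, 288 mm long along y, 21 mm wide, 5 mm thick, its tongue tight in a groove along the edge. It is wavy and stands 3 to 5 mm proud of its seat; fully home its top is 5 mm above the edge
- strip_end_b (a point): nominal +y end (y = +144 mm) of the edge strip, on the nominal edge, same unknown error in height. Each 29 mm of strip yields at about 8 N straight down, moves by itself and stays where pushed. Under the rolling wheel 12 to 20 N seats it in one pass; more than 40 N bruises the edge
- holder: open-topped wooden box holder for the roller, fixed to the desk: 78 mm (x) by 70 mm (y) outside, 58 by 50 mm inside, 62 mm high. Origin: centre of its underside, on the desk; z up. The roller's head hangs in it with the shoulder resting on the two rims that run along x (at y = +-25 to +-35 mm), its origin then 14 mm above the holder's
- roller: hand roller, 280 g or so: black wheel (40 mm diameter and width, axle along x, so it rolls along the roller's y), steel fork, wooden shoulder (46 mm in x, 68 mm in y, 48 to 62 mm above the origin), square wooden grip 28 by 28 mm (62 to 108 mm up). Origin: lowest point of the wheel, below the grip's axis; z up. Starts in the holder, axes as the holder's; half a turn makes no difference
- roller_wheel (a joint): angle the roller's wheel has turned on its axle (rad, without limit; either sign, 20 mm of rolling for each rad)
- strip1 (a joint): how far the edge strip is pressed down at y = -130 mm in the cradle's frame (that 29 mm of its length): 0 = 5 mm proud, 0.005 = fully home (m)
- strip2 (a joint): how far the edge strip is pressed down at y = -101 mm in the cradle's frame (that 29 mm of its length): 0 = 5 mm proud, 0.005 = fully home (m)
- strip3 (a joint): how far the edge strip is pressed down at y = -72 mm in the cradle's frame (that 29 mm of its length): 0 = 5 mm proud, 0.005 = fully home (m)
- strip4 (a joint): how far the edge strip is pressed down at y = -43 mm in the cradle's frame (that 29 mm of its length): 0 = 5 mm proud, 0.005 = fully home (m)
- strip5 (a joint): how far the edge strip is pressed down at y = -14 mm in the cradle's frame (that 29 mm of its length): 0 = 5 mm proud, 0.005 = fully home (m)
- strip6 (a joint): how far the edge strip is pressed down at y = +14 mm in the cradle's frame (that 29 mm of its length): 0 = 5 mm proud, 0.005 = fully home (m)
- strip7 (a joint): how far the edge strip is pressed down at y = +43 mm in the cradle's frame (that 29 mm of its length): 0 = 5 mm proud, 0.005 = fully home (m)
- strip8 (a joint): how far the edge strip is pressed down at y = +72 mm in the cradle's frame (that 29 mm of its length): 0 = 5 mm proud, 0.005 = fully home (m)
- strip9 (a joint): how far the edge strip is pressed down at y = +101 mm in the cradle's frame (that 29 mm of its length): 0 = 5 mm proud, 0.005 = fully home (m)
- strip10 (a joint): how far the edge strip is pressed down at y = +130 mm in the cradle's frame (that 29 mm of its length): 0 = 5 mm proud, 0.005 = fully home (m)
- cast: plaster dental cast, 60 by 66 mm, 27 mm high; origin at the centre of its underside; a bystander
- screwdriver: black screwdriver, 170 mm long, 26 mm thick, lying along its x; origin at the centre of its underside; a bystander
- tape: roll of paper tape lying flat, 84 mm across, 19 mm high; origin at the centre of its underside; a bystander
- carton: small carton, 70 by 110 mm, 45 mm high; origin at the centre of its underside; a bystander
- mug: white mug, 76 mm across, 85 mm high; origin at the centre of its underside; a bystander
- mouse: black computer mouse, 100 by 58 mm, 29 mm high; origin at the centre of its underside; a bystander
- offcut: square wooden offcut lying along its y, 110 mm long, 18 mm thick; origin at the centre of its underside; a bystander

How it is judged:
By the outcome, as a careful person would: the job done as asked, in the order asked, and still so for the second after the job is handed in, with the robot touching nothing.
It also fails if it takes over 72 s, if anything falls off the work surface, if the arm or the gripper's body presses on something with over 40 N, if the wrist force passes 120 N, or if a joint passes its speed limit or range.

### The arm

A 6-joint arm with a two-finger parallel gripper is mounted at the origin on the work surface. World frame = base frame: x ahead of the robot, y to its left, z up, the work surface at z = 0. Lengths are in m, angles in degrees, forces in N, time in s.
With the tool pointing down it reaches from about 0.375 to 0.9 m from the base axis. Payload 3.1 kg.
Tool frame: the origin (TCP) lies at the very end of the fingers, on their centre line; the grasp point (between the pads) lies bot.grip_point_offset behind it (bot.grip_point_offset is the distance from the TCP to the grasp point, in m); z points along the fingers, y is the line along which they close (so a half turn about z gives the same grasp; the last joint's range is limited). The gripper opens to 87 mm and grips with 3 to 60 N. Pads are 19 mm wide; open, the fingers measure 117 mm over their backs; the gripper's body (75 mm by 190 mm) begins 51 mm behind the grasp point.
Start: joints at [-77.263, 30.224, 82.088, -0, 67.689, -10.227], TCP at [0.244, -0.575, 0.223] pointing down, gripper open.
Joint ranges: [-176.69, 176.69], [-43.24, 126.21], [12.49, 139.97], [-82, 262], [0, 151.66], [-163.58, 163.58]. Speed limits (degrees/s): [159.86, 159.86, 180, 180, 180, 180].

### API

Orientations are given as a 3x3 rotation matrix whose columns are the frame's x, y, z axes.
In Python, from rig import bot, viewer, ticket gives the robot as it stands.
- The arm moves only by the tool servo_tool, never from a script. Its argument "targets" is a list of rows, each an object with "offset": the shift along the tool's x, y, z in m, a list of three; "dr": the turn, a rotation vector about the tool's x, y, z in degrees, a list of three. In form: [{"offset": [x, y, z], "dr": [ax, ay, az]}, ...]. A call has 1 to 20 rows; each row is the pose to reach, as a shift and turn from the pose commanded when the call began, along the tool's axes at that moment; what a row does not reach only later rows make up. A row lasts 1/12 s, in which the tool goes at most 41.7 mm and 7.16 degrees, less where a joint would pass 70% of its speed; a pose out of reach is approached as far as the arm can. A call with a gripper value outside its range is refused whole. "gripper" is the gripper command: -1 is fully open, 1 is shut, values between are in proportion, set as the call begins (left out, the last holds). The fingers move at their own pace and stop on an object; the grip force is fixed at half the most. Time passes only in rows, so rows that repeat a pose let the fingers close. It gives the time, the measured TCP pose, the force, the opening and the grip force at its end, in the units of the state.
- bot.read_state(): the state, without advancing time (a new reading comes with each control period).
- viewer.capture(name): name is "scene" or "top"; returns a dict with "color" (384x512x3 uint8, red, green, blue), "camera_matrix" (3x3 intrinsics, pixels), "R" (3x3) and "t" (3): a world point X has camera coordinates R X + t. Camera axes: x right, y down, z forward; pixel columns grow to the right and rows downward; lengths in m; the calibration is good to about 2 mm. A picture is of the moment at which its call begins. There is no depth.
- ticket.hand_in(): hands the job in; it is judged then, once.
The state is a dict: "time_s": time; "joint_positions": joint angles; "qvel": joint speeds; "tau": joint torques, N m; "position": TCP position; "tcp_rot": TCP orientation; "force": force on the tool from outside, world axes, zero at the start; "moment": the same for the moment, N m; "opening": opening from 0.0 (shut) to 1.0 (fully open); "grasp_force": force on a finger pad.
Only numpy, scipy, OpenCV 4.12 (cv2) and the standard library are available. Lean on these libraries where they do the work, as an engineer would, in place of code of your own. Each camera call takes 0.05 s, during which the arm holds its last target. There are 200 camera calls.

## Working session

There is one attempt and no reset: what is moved stays moved. The work goes in short steps, Python scripts to look and compute and a tool call to move; the robot and the scene stay as the last step left them, time stands still between calls to the robot, and variables do not carry over. Pictures are saved under pics/ and viewed, at most 10 in all, crops included, and the job is handed in when it is done.

Besides the shell and the picture viewer there is one more tool, called by a JSON object that holds its "fn" and its "kwargs", one argument or row to a line. servo_tool: Moves the arm, as the interface text tells. Its arguments: {"type":"object","properties":{"targets":{"type":"array"},"gripper":{"type":"number"}},"required":["targets"]}

```bash
ls; mkdir -p pics; python3 - <<'E'
from rig import bot, viewer
import cv2, numpy as np
s=bot.read_state(); print({k:np.round(v,3).tolist() for k,v in s.items()}, bot.grip_point_offset)
for n in("scene","top"):
    c=viewer.capture(n); cv2.imwrite(f"pics/{n}0.png",c["color"][:,:,::-1]); np.savez(f"{n}0.npz",**c)
    print(n,c["camera_matrix"].round(1).tolist(),c["R"].round(3).tolist(),c["t"].round(3).tolist())
E
```

```text
pics
{'time_s': 0.0, 'joint_positions': [-77.262, 30.281, 82.155, -0.0, 67.687, -10.227], 'qvel': [-0.034, 0.014, -0.065, -0.039, 0.022, 0.052], 'tau': [0.001, -44.004, -17.66, 0.063, 0.058, -0.0], 'position': [0.244, -0.575, 0.222], 'tcp_rot': [[0.921, 0.39, -0.0], [0.39, -0.921, 0.002], [0.0, -0.002, -1.0]], 'force': [0.765, 0.521, -0.372], 'moment': [0.016, -0.021, -0.014], 'grasp_force': 0.0, 'opening': 1.001} 0.0187
scene [[438.1, 0.0, 256.8], [0.0, 438.1, 183.3], [0.0, 0.0, 1.0]] [[0.541, 0.841, -0.011], [0.631, -0.415, -0.656], [-0.556, 0.348, -0.755]] [-0.288, -0.305, 1.603]
top [[447.5, 0.0, 257.0], [0.0, 447.5, 196.4], [0.0, 0.0, 1.0]] [[0.029, -0.999, -0.013], [-0.998, -0.029, -0.059], [0.058, 0.015, -0.998]] [-0.035, 0.579, 1.131]
```

View pics/scene0.png

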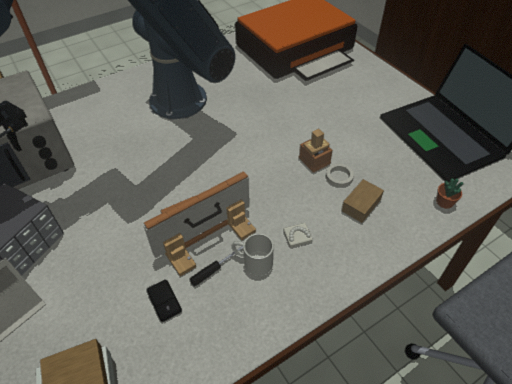

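View pics/top0.png

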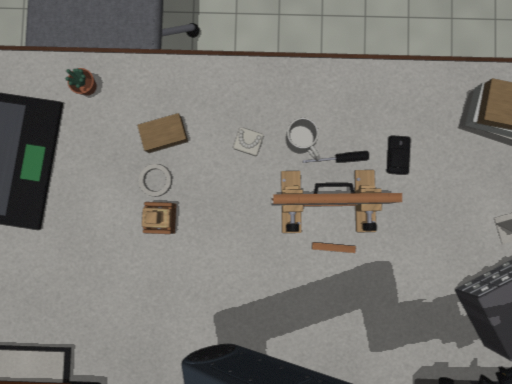

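The scene view shows the cradle with the brown strip from (148,222) to (248,178), and the holder with the roller at (316,150). In the top view the strip runs (272,199)–(402,198), and the holder and roller are at about (158,217). I'll enlarge the holder and the strip to measure them.

```bash
python3 - <<'E'
import cv2, numpy as np
t=cv2.imread("pics/top0.png"); s=cv2.imread("pics/scene0.png")
a=cv2.resize(t[190:245,130:190],None,fx=6.5,fy=6.5,interpolation=cv2.INTER_CUBIC)
b=cv2.resize(s[120:175,290:350],None,fx=6.5,fy=6.5,interpolation=cv2.INTER_CUBIC)
c=cv2.resize(t[160:250,265:410],None,fx=5.4,fy=2.7,interpolation=cv2.INTER_CUBIC)
top=np.hstack([a,b]); c=cv2.resize(c,(top.shape[1],240))
cv2.imwrite("pics/crop1.png",np.vstack([top,c])); print(top.shape,c.shape)
E
```

```text
(358, 780, 3) (240, 780, 3)
```

View pics/crop1.png

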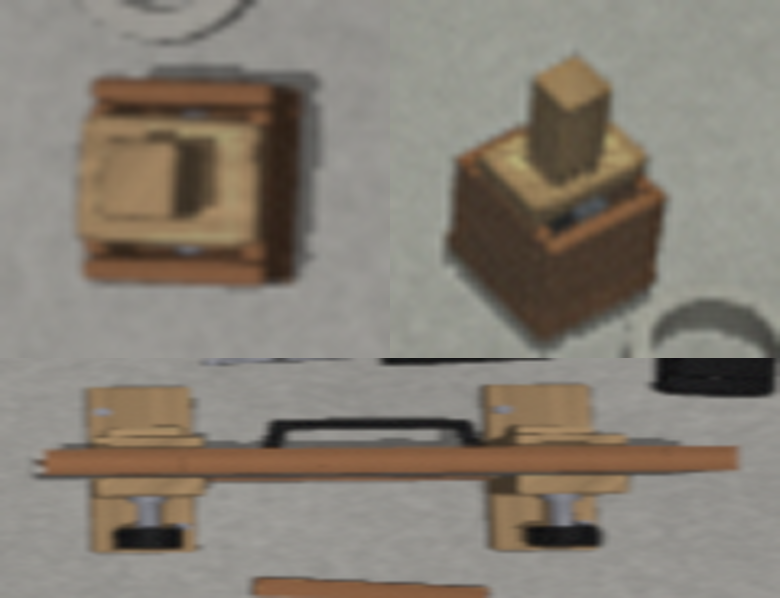

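The crop puts the holder rim corners near top-view pixels (144.6,202.3), (171.8,202.3), (143.1,233.1) and (170.8,233.4). The grip top spans about (146–157, 212–223.5), and the strip's centreline runs from (273.4,199) to (402,197.5). The knobs, at cradle −x, face the robot. Next I'll turn these into positions.

```bash
cat > h.py <<'E'
import numpy as np, cv2
def load(n): return dict(np.load(n+".npz"))
def ray(c,p,z):
    p=np.atleast_2d(p).astype(float); d=np.c_[p,np.ones(len(p))]@np.linalg.inv(c["camera_matrix"]).T@c["R"]
    o=-c["R"].T@c["t"]; return o+d*((z-o[2])/d[:,2])[:,None]
def proj(c,X):
    q=(np.atleast_2d(X)@c["R"].T+c["t"])@c["camera_matrix"].T; return q[:,:2]/q[:,2:]
def tri(c1,p1,c2,p2):
    P=[c["camera_matrix"]@np.c_[c["R"],c["t"]] for c in(c1,c2)]
    X=cv2.triangulatePoints(P[0],P[1],np.array(p1,float).reshape(2,1),np.array(p2,float).reshape(2,1))[:,0]; return X[:3]/X[3]
E
python3 - <<'E'
from h import *
np.set_printoptions(precision=4,suppress=True)
T=load("top0");S=load("scene0")
rim=ray(T,[(144.6,202.3),(171.8,202.3),(170.8,233.4),(143.1,233.1)],.062); print("rim",rim,rim.mean(0),np.linalg.norm(np.diff(rim,axis=0),axis=1))
tp=lambda x,y:(130+x/6.5,190+y/6.5); sp=lambda x,y:(290+(x-390)/6.5,120+y/6.5)
for nm,z,t in(("sh",.076,[(82,118),(262,120),(258,245),(80,240)]),("grip",.122,[(106,142),(177,140),(177,219),(105,218)])):
    r=ray(T,[tp(*q) for q in t],z); print(nm,r.mean(0),np.linalg.norm(np.diff(r,axis=0),axis=1),np.degrees(np.arctan2(*(r[0]-r[1])[:2])))
r=ray(S,[sp(*q) for q in[(532,76),(575,55),(610,85),(570,110)]],.122); print("grip S",r.mean(0)); 
r=ray(S,[sp(*q) for q in[(458,160),(545,240),(665,195)]],.062); print("rim S",r,(r[0]+r[2])/2)
for n,C,box in(("T",T,(265,185,410,212)),("S",S,(140,165,255,235))):
    h=cv2.cvtColor(C["color"],cv2.COLOR_RGB2HSV); m=cv2.inRange(h,(5,110,90),(16,255,255)); 
    k=np.zeros_like(m);k[box[1]:box[3],box[0]:box[2]]=m[box[1]:box[3],box[0]:box[2]]
    nl,lab,st,_=cv2.connectedComponentsWithStats(k); i=1+st[1:,4].argmax(); print(n,st[i])
    R=cv2.minAreaRect(np.argwhere(lab==i)[:,::-1].astype(np.float32)); b=cv2.boxPoints(R); print(b)
    for z in(.155,.162,.17): 
        w=ray(C,b,z); print(z,w[:,:2].tolist())
E
```

```text
rim [[0.5549 0.258  0.062 ]
 [0.5569 0.1907 0.062 ]
 [0.4804 0.1901 0.062 ]
 [0.4791 0.2584 0.062 ]] [0.5178 0.2243 0.062 ] [0.0673 0.0765 0.0683]
sh [0.5175 0.2243 0.076 ] [0.0676 0.0467 0.0668] -1.0311089767397101
grip [0.5174 0.2238 0.122 ] [0.0255 0.0283 0.0259] -3.2800880635349166
grip S [0.5196 0.2257 0.122 ]
rim S [[0.4846 0.192  0.062 ]
 [0.5495 0.1939 0.062 ]
 [0.557  0.2589 0.062 ]] [0.5208 0.2254 0.062 ]
T [ 273  193  128   11 1154]
[[272.9407 193.9654]
 [399.982  192.4708]
 [400.0908 201.7166]
 [273.0495 203.2112]]
0.155 [[0.5785443197721114, -0.056114897690699314], [0.5900785434567443, -0.3411667034850448], [0.5692931146341148, -0.3416338893649362], [0.5576990412976989, -0.05693119476050411]]
0.162 [[0.578088627752951, -0.05597084119672031], [0.5895426846991907, -0.33904144095861716], [0.5689017216057141, -0.33950537973933326], [0.5573882309829237, -0.056781464727027754]]
0.17 [[0.5775678368739104, -0.05580620520360144], [0.5889302746905579, -0.3366125694998427], [0.5684544152875418, -0.3370727973100727], [0.557033019194609, -0.05661034468876905]]
S [145 172 102  56 776]
[[142.6464 219.5646]
 [242.1904 167.6896]
 [246.6638 176.2738]
 [147.1199 228.1488]]
0.155 [[0.5583634066885291, -0.34193216264166876], [0.5445502670491289, -0.05191546153679183], [0.5771303564503458, -0.058168317506818557], [0.5877392049699157, -0.34302412432227886]]
0.162 [[0.5639608337118989, -0.3427496195002635], [0.5502611926492049, -0.055115901819560054], [0.5825735808707815, -0.06131737987902658], [0.5930952595478028, -0.34383260884729827]]
0.17 [[0.5703578931671783, -0.3436838559100861], [0.5567879647635775, -0.05877354785700939], [0.5887944087798507, -0.06491630830440714], [0.599216464779674, -0.34475659116160623]]
```

The strip centre comes out near (0.573, −0.198), with a cradle yaw of about 2.3°. The roller grip is at about (0.5185, 0.2248), yaw about 1.8°, and the rim, shoulder and grip sizes match the ones given. I'll move above the roller.

{"fn": "servo_tool", "kwargs": {
  "targets": [
    {"offset": [0.028,-0.031,0],"dr": [0,0,1.5]},
    {"offset": [0.056,-0.063,0],"dr": [0,0,3]},
    {"offset": [0.085,-0.094,0],"dr": [0,0,4.5]},
    {"offset": [0.113,-0.126,0],"dr": [0,0,6]},
    {"offset": [0.141,-0.157,0],"dr": [0,0,7.5]},
    {"offset": [0.169,-0.189,0],"dr": [0,0,9]},
    {"offset": [0.197,-0.22,0],"dr": [0,0,10.5]},
    {"offset": [0.226,-0.252,0],"dr": [0,0,12]},
    {"offset": [0.254,-0.283,0],"dr": [0,0,13.5]},
    {"offset": [0.282,-0.315,0],"dr": [0,0,15]},
    {"offset": [0.31,-0.346,0],"dr": [0,0,16]},
    {"offset": [0.339,-0.378,0],"dr": [0,0,17]},
    {"offset": [0.367,-0.409,0],"dr": [0,0,18]},
    {"offset": [0.395,-0.44,0],"dr": [0,0,19]},
    {"offset": [0.423,-0.472,0],"dr": [0,0,20]},
    {"offset": [0.451,-0.503,0],"dr": [0,0,21.2]},
    {"offset": [0.48,-0.535,0],"dr": [0,0,21.2]},
    {"offset": [0.508,-0.567,0],"dr": [0,0,21.2]},
    {"offset": [0.536,-0.598,0],"dr": [0,0,21.2]},
    {"offset": [0.5642,-0.6295,0],"dr": [0,0,21.2]}
  ],
  "gripper": -1
}}

```text
time_s: 1.77
position: [0.5137, 0.2152, 0.2222]
tcp_rot: [[1.0, 0.031, -0.001], [0.031, -1.0, -0.0], [-0.001, 0.0, -1.0]]
force: [0.9, -0.8, 0.1]
opening: 1.001
grasp_force: 0.0
```

```bash
python3 - <<'E'
from h import *
from rig import bot
np.set_printoptions(precision=4,suppress=True)
s=bot.read_state(); print(s["position"],s["tcp_rot"],s["force"],s["time_s"])
T=load("top0")
h=cv2.cvtColor(T["color"],cv2.COLOR_RGB2HSV).astype(int)
c=slice(265,410)
print([h[198,x].tolist() for x in(269,271,272,273,274,300,396,398,400,401,402,403,405)])
m=cv2.inRange(h.astype(np.uint8),(3,90,60),(18,255,255)); m[:185]=0;m[212:]=0
cols=np.arange(276,400); cen=np.array([np.flatnonzero(m[:,x]).mean() for x in cols]); wd=np.array([np.flatnonzero(m[:,x]).size for x in cols]); print(wd[::8])
p=np.polyfit(cols,cen,1); print(p)
w=ray(T,[(273,np.polyval(p,273)),(402,np.polyval(p,402))],.161); print(w,w.mean(0),np.degrees(np.arctan2(-(w[0]-w[1])[0],(w[0]-w[1])[1])),np.linalg.norm(w[0]-w[1]))
E
```

```text
[0.5137 0.2152 0.2222] [[ 0.9995  0.0314 -0.0008]
 [ 0.0314 -0.9995 -0.0003]
 [-0.0008  0.0003 -1.    ]] [ 0.8669 -0.7767  0.0873] 1.7667
[[30, 9, 147], [14, 24, 118], [13, 55, 112], [12, 103, 129], [12, 128, 145], [13, 130, 145], [12, 131, 140], [13, 132, 139], [12, 129, 138], [12, 106, 139], [13, 46, 145], [19, 14, 148], [25, 10, 148]]
[ 9 26 25 21 10 11 10 10 10 10 19 25 24 19  9  9]
[ -0.0091 201.1241]
[[ 0.5677 -0.0564  0.161 ]
 [ 0.5786 -0.3439  0.161 ]] [ 0.5732 -0.2002  0.161 ] 2.174554297249533 0.28774403066948984
```

{"fn": "servo_tool", "kwargs": {
  "targets": [
    {"offset": [0,0,0.015]},
    {"offset": [0,0,0.035]},
    {"offset": [0,0,0.055]},
    {"offset": [0,0,0.07]},
    {"offset": [0,0,0.07]},
    {"offset": [0,0,0.07]}
  ]
}}

```text
$.targets[0]: bad value
```

{"fn": "servo_tool", "kwargs": {
  "targets": [
    {"offset": [0,0,0.015],"dr": [0,0,0]},
    {"offset": [0,0,0.035],"dr": [0,0,0]},
    {"offset": [0,0,0.055],"dr": [0,0,0]},
    {"offset": [0,0,0.07],"dr": [0,0,0]},
    {"offset": [0,0,0.07],"dr": [0,0,0]},
    {"offset": [0,0,0.07],"dr": [0,0,0]}
  ]
}}

```text
time_s: 2.27
position: [0.5131, 0.2128, 0.1517]
tcp_rot: [[1.0, 0.031, -0.003], [0.031, -1.0, -0.001], [-0.003, 0.0, -1.0]]
force: [-0.3, -0.5, 0.8]
opening: 0.999
grasp_force: 0.0
```

```bash
python3 - <<'E'
from h import *
from rig import bot,viewer
np.set_printoptions(precision=4,suppress=True)
s=bot.read_state(); print(s["position"],s["force"],s["time_s"])
T=viewer.capture("top");S=viewer.capture("scene")
a=cv2.resize(T["color"][175:255,110:210],None,fx=4,fy=4,interpolation=2); b=cv2.resize(S["color"][90:170,270:370],None,fx=4,fy=4,interpolation=2)
cv2.imwrite("pics/grasp.png",np.hstack([a,b])[:,:,::-1])
E
```

```text
[0.5131 0.2128 0.1517] [-0.3419 -0.4526  0.7858] 2.2667
```

View pics/grasp.png

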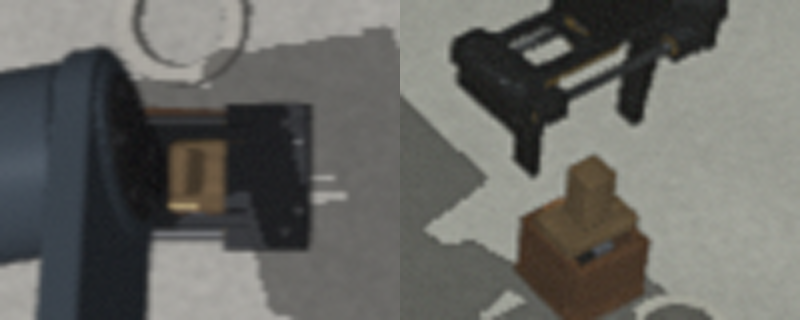

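The gripper hangs open above the grip, and the fingers straddle it along y. The measured TCP is 12 mm short in y and 5 mm short in x, so I'll correct that and descend.

{"fn": "servo_tool", "kwargs": {
  "targets": [
    {"offset": [0.003,-0.006,0],"dr": [0,0,0]},
    {"offset": [0.0058,-0.0118,0],"dr": [0,0,0]},
    {"offset": [0.0058,-0.0118,0.012],"dr": [0,0,0]},
    {"offset": [0.0058,-0.0118,0.03],"dr": [0,0,0]},
    {"offset": [0.0058,-0.0118,0.05],"dr": [0,0,0]},
    {"offset": [0.0058,-0.0118,0.065],"dr": [0,0,0]},
    {"offset": [0.0058,-0.0118,0.072],"dr": [0,0,0]},
    {"offset": [0.0058,-0.0118,0.072],"dr": [0,0,0]},
    {"offset": [0.0058,-0.0118,0.072],"dr": [0,0,0]}
  ]
}}

```text
time_s: 3.12
position: [0.5199, 0.2253, 0.081]
tcp_rot: [[1.0, 0.031, 0.001], [0.031, -1.0, 0.0], [0.001, -0.0, -1.0]]
force: [0.1, -0.0, 0.8]
opening: 1.0
grasp_force: 0.0
```

{"fn": "servo_tool", "kwargs": {
  "targets": [
    {"offset": [-0.001,0,0.0015],"dr": [0,0,0]},
    {"offset": [-0.001,0,0.0015],"dr": [0,0,0]},
    {"offset": [-0.001,0,0.0015],"dr": [0,0,0]},
    {"offset": [-0.001,0,0.0015],"dr": [0,0,0]},
    {"offset": [-0.001,0,0.0015],"dr": [0,0,0]},
    {"offset": [-0.001,0,0.0015],"dr": [0,0,0]},
    {"offset": [-0.001,0,0.0015],"dr": [0,0,0]},
    {"offset": [-0.001,0,0.0015],"dr": [0,0,0]}
  ],
  "gripper": 1
}}

```text
time_s: 3.78
position: [0.5183, 0.2249, 0.0791]
tcp_rot: [[1.0, 0.031, 0.0], [0.031, -1.0, 0.0], [0.0, 0.0, -1.0]]
force: [-0.2, -0.5, 0.4]
opening: 0.474
grasp_force: 0.0
```

{"fn": "servo_tool", "kwargs": {
  "targets": [
    {"offset": [0,0,0],"dr": [0,0,0]},
    {"offset": [0,0,0],"dr": [0,0,0]},
    {"offset": [0,0,0],"dr": [0,0,0]},
    {"offset": [0,0,0],"dr": [0,0,0]},
    {"offset": [0,0,0],"dr": [0,0,0]},
    {"offset": [0,0,0],"dr": [0,0,0]}
  ]
}}

```text
time_s: 4.28
position: [0.5182, 0.2251, 0.079]
tcp_rot: [[1.0, 0.031, -0.0], [0.031, -1.0, 0.0], [-0.0, -0.0, -1.0]]
force: [-0.1, 2.3, -0.5]
opening: 0.313
grasp_force: 29.8
```

Grasped at 29.8 N, with the roller origin 65 mm below the TCP. Now I'll lift it.

{"fn": "servo_tool", "kwargs": {
  "targets": [
    {"offset": [0,0,-0.005],"dr": [0,0,0]},
    {"offset": [0,0,-0.015],"dr": [0,0,0]},
    {"offset": [0,0,-0.03],"dr": [0,0,0]},
    {"offset": [0,0,-0.05],"dr": [0,0,0]},
    {"offset": [0,0,-0.072],"dr": [0,0,0]},
    {"offset": [0,0,-0.095],"dr": [0,0,0]},
    {"offset": [0,0,-0.12],"dr": [0,0,0]},
    {"offset": [0,0,-0.145],"dr": [0,0,0]},
    {"offset": [0,0,-0.165],"dr": [0,0,0]},
    {"offset": [0,0,-0.18],"dr": [0,0,0]},
    {"offset": [0,0,-0.183],"dr": [0,0,0]},
    {"offset": [0,0,-0.183],"dr": [0,0,0]},
    {"offset": [0,0,-0.183],"dr": [0,0,0]}
  ]
}}

```text
time_s: 5.37
position: [0.5174, 0.2245, 0.2615]
tcp_rot: [[1.0, 0.031, -0.002], [0.031, -1.0, -0.001], [-0.002, 0.001, -1.0]]
force: [-0.2, -0.2, -2.7]
opening: 0.315
grasp_force: 29.8
```

{"fn": "servo_tool", "kwargs": {
  "targets": [
    {"offset": [0.002,0.012,0],"dr": [0,0,0]},
    {"offset": [0.005,0.035,0],"dr": [0,0,0]},
    {"offset": [0.009,0.065,0],"dr": [0,0,-0.4]},
    {"offset": [0.013,0.095,0],"dr": [0,0,-0.4]},
    {"offset": [0.018,0.125,0],"dr": [0,0,-0.4]},
    {"offset": [0.022,0.155,0],"dr": [0,0,-0.4]},
    {"offset": [0.026,0.185,0],"dr": [0,0,-0.4]},
    {"offset": [0.03,0.215,0],"dr": [0,0,-0.4]},
    {"offset": [0.034,0.245,0],"dr": [0,0,-0.4]},
    {"offset": [0.038,0.27,0],"dr": [0,0,-0.4]},
    {"offset": [0.0395,0.284,0],"dr": [0,0,-0.4]},
    {"offset": [0.0407,0.2918,0],"dr": [0,0,-0.4]},
    {"offset": [0.0407,0.2918,0],"dr": [0,0,-0.4]},
    {"offset": [0.0407,0.2918,0],"dr": [0,0,-0.4]},
    {"offset": [0.0407,0.2918,0],"dr": [0,0,-0.4]},
    {"offset": [0.0407,0.2918,0],"dr": [0,0,-0.4]}
  ]
}}

```text
time_s: 6.7
position: [0.5675, -0.064, 0.262]
tcp_rot: [[0.999, 0.04, -0.001], [0.04, -0.999, 0.001], [-0.001, -0.001, -1.0]]
force: [0.1, -0.7, -2.4]
opening: 0.324
grasp_force: 29.8
```

```bash
python3 - <<'E'
from h import *
from rig import bot,viewer
np.set_printoptions(precision=4,suppress=True)
s=bot.read_state(); print(s["position"],s["tcp_rot"],s["force"],s["moment"],s["time_s"])
T=viewer.capture("top");S=viewer.capture("scene"); np.savez("scene1.npz",**S)
a=cv2.resize(T["color"][150:250,260:360],None,fx=4,fy=4,interpolation=2); b=cv2.resize(S["color"][120:220,180:280],None,fx=4,fy=4,interpolation=2)
cv2.imwrite("pics/over.png",np.hstack([a,b])[:,:,::-1])
E
```

```text
[ 0.5675 -0.064   0.262 ] [[ 0.9992  0.0397 -0.0007]
 [ 0.0397 -0.9992  0.0007]
 [-0.0006 -0.0007 -1.    ]] [ 0.1452 -0.6578 -2.434 ] [-0.0077 -0.0071 -0.0393] 6.7
```

View pics/over.png

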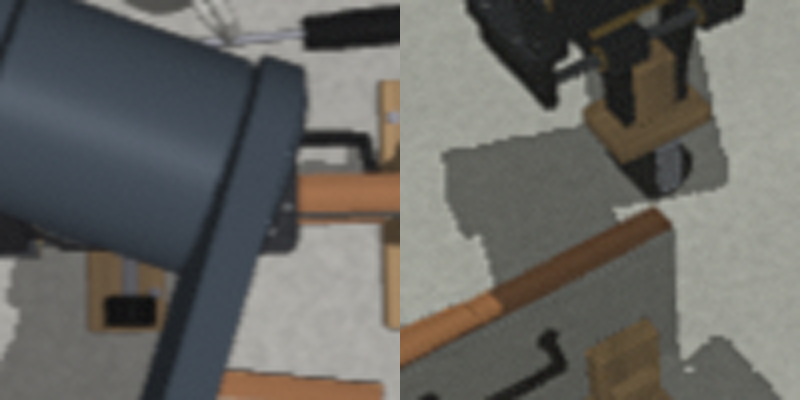

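The roller hangs upright in the grip, with its wheel over the +y strip end (scene crop (658,210)). The baseline Fz is −2.4 N. Now I'll feel downward for the strip.

{"fn": "servo_tool", "kwargs": {
  "targets": [
    {"offset": [0,0,0.006],"dr": [0,0,0]},
    {"offset": [0,0,0.014],"dr": [0,0,0]},
    {"offset": [0,0,0.02],"dr": [0,0,0]},
    {"offset": [0,0,0.022],"dr": [0,0,0]},
    {"offset": [0,0,0.0235],"dr": [0,0,0]},
    {"offset": [0,0,0.025],"dr": [0,0,0]}
  ]
}}

```text
time_s: 7.3
position: [0.5679, -0.0656, 0.2366]
tcp_rot: [[0.999, 0.038, -0.0], [0.038, -0.999, 0.0], [-0.0, -0.0, -1.0]]
force: [0.0, 0.6, -3.0]
opening: 0.323
grasp_force: 29.8
```

{"fn": "servo_tool", "kwargs": {
  "targets": [
    {"offset": [0,0,0.001],"dr": [0,0,0]},
    {"offset": [0,0,0.002],"dr": [0,0,0]},
    {"offset": [0,0,0.003],"dr": [0,0,0]}
  ]
}}

```text
time_s: 7.55
position: [0.5681, -0.0656, 0.2342]
tcp_rot: [[0.999, 0.038, 0.001], [0.038, -0.999, -0.0], [0.001, 0.0, -1.0]]
force: [-0.8, 0.4, -3.1]
opening: 0.323
grasp_force: 29.8
```

{"fn": "servo_tool", "kwargs": {
  "targets": [
    {"offset": [0,0,0.001],"dr": [0,0,0]},
    {"offset": [0,0,0.002],"dr": [0,0,0]},
    {"offset": [0,0,0.002],"dr": [0,0,0]}
  ]
}}

```text
time_s: 7.8
position: [0.5678, -0.0656, 0.2319]
tcp_rot: [[0.999, 0.038, -0.0], [0.038, -0.999, 0.0], [-0.0, -0.0, -1.0]]
force: [0.3, -0.1, -1.4]
opening: 0.32
grasp_force: 29.8
```

{"fn": "servo_tool", "kwargs": {
  "targets": [
    {"offset": [0,0,0.001],"dr": [0,0,0]},
    {"offset": [0,0,0.002],"dr": [0,0,0]},
    {"offset": [0,0,0.002],"dr": [0,0,0]}
  ]
}}

```text
time_s: 8.05
position: [0.5678, -0.0655, 0.2298]
tcp_rot: [[0.999, 0.038, -0.0], [0.038, -0.999, 0.0], [-0.0, -0.0, -1.0]]
force: [-0.1, -0.5, -3.7]
opening: 0.318
grasp_force: 29.8
```

{"fn": "servo_tool", "kwargs": {
  "targets": [
    {"offset": [0,0,0.001],"dr": [0,0,0]},
    {"offset": [0,0,0.0015],"dr": [0,0,0]},
    {"offset": [0,0,0.0015],"dr": [0,0,0]}
  ]
}}

```text
time_s: 8.3
position: [0.5679, -0.0655, 0.2284]
tcp_rot: [[0.999, 0.038, -0.0], [0.038, -0.999, 0.0], [-0.0, -0.0, -1.0]]
force: [0.4, 0.4, -2.1]
opening: 0.318
grasp_force: 29.8
```

{"fn": "servo_tool", "kwargs": {
  "targets": [
    {"offset": [0,0,0.001],"dr": [0,0,0]},
    {"offset": [0,0,0.002],"dr": [0,0,0]},
    {"offset": [0,0,0.002],"dr": [0,0,0]}
  ]
}}

```text
time_s: 8.55
position: [0.5678, -0.0655, 0.2263]
tcp_rot: [[0.999, 0.038, -0.0], [0.038, -0.999, 0.0], [-0.0, -0.0, -1.0]]
force: [0.5, 0.4, -2.4]
opening: 0.32
grasp_force: 29.8
```

{"fn": "servo_tool", "kwargs": {
  "targets": [
    {"offset": [0,0,0.001],"dr": [0,0,0]},
    {"offset": [0,0,0.0015],"dr": [0,0,0]},
    {"offset": [0,0,0.0015],"dr": [0,0,0]}
  ]
}}

```text
time_s: 8.8
position: [0.5679, -0.0655, 0.2249]
tcp_rot: [[0.999, 0.038, -0.0], [0.038, -0.999, 0.0], [-0.0, -0.0, -1.0]]
force: [0.2, -0.5, -2.3]
opening: 0.32
grasp_force: 29.8
```

{"fn": "servo_tool", "kwargs": {
  "targets": [
    {"offset": [0,0,0.001],"dr": [0,0,0]},
    {"offset": [0,0,0.002],"dr": [0,0,0]},
    {"offset": [0,0,0.002],"dr": [0,0,0]}
  ]
}}

```text
time_s: 9.05
position: [0.5678, -0.0655, 0.2228]
tcp_rot: [[0.999, 0.038, -0.0], [0.038, -0.999, 0.0], [-0.0, -0.0, -1.0]]
force: [-0.4, 0.1, -3.7]
opening: 0.322
grasp_force: 29.8
```

{"fn": "servo_tool", "kwargs": {
  "targets": [
    {"offset": [0,0,0.001],"dr": [0,0,0]},
    {"offset": [0,0,0.0015],"dr": [0,0,0]},
    {"offset": [0,0,0.0015],"dr": [0,0,0]}
  ]
}}

```text
time_s: 9.3
position: [0.5679, -0.0655, 0.2215]
tcp_rot: [[0.999, 0.038, -0.0], [0.038, -0.999, 0.0], [-0.0, -0.0, -1.0]]
force: [-0.2, -0.2, -3.3]
opening: 0.322
grasp_force: 29.8
```

{"fn": "servo_tool", "kwargs": {
  "targets": [
    {"offset": [0,0,0.001],"dr": [0,0,0]},
    {"offset": [0,0,0.0015],"dr": [0,0,0]},
    {"offset": [0,0,0.0015],"dr": [0,0,0]}
  ]
}}

```text
time_s: 9.55
position: [0.5682, -0.0656, 0.2211]
tcp_rot: [[0.999, 0.038, 0.001], [0.038, -0.999, -0.0], [0.001, 0.0, -1.0]]
force: [-1.3, 0.6, 4.6]
opening: 0.315
grasp_force: 29.8
```

```bash
python3 - <<'E'
from h import *
from rig import bot,viewer
s=bot.read_state(); print(s["position"],s["force"])
S=viewer.capture("scene")
b=cv2.resize(S["color"][125:235,135:280],None,fx=5,fy=5,interpolation=2)
cv2.imwrite("pics/over2.png",b[:,:,::-1])
E
```

```text
[ 0.56816478 -0.0656372   0.22107805] [-1.28157278  0.57086496  4.58537886]
```

View pics/over2.png

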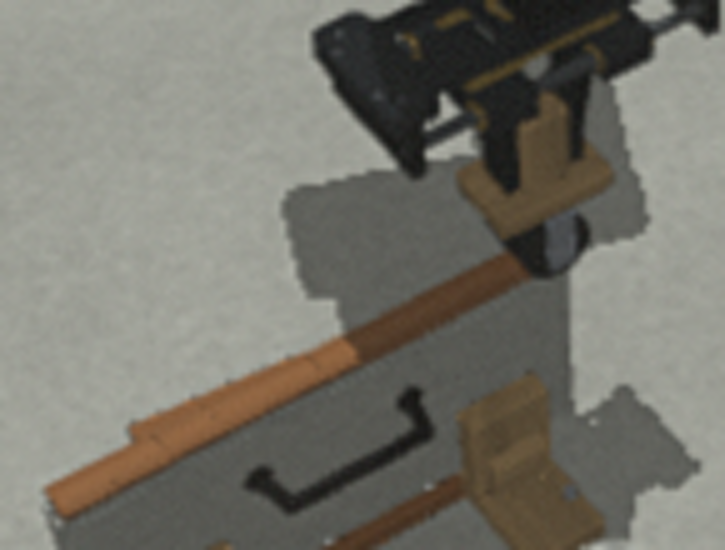

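Contact is at TCP z≈0.221 with the wheel squarely on the strip's +y end (crop (550,270)), and the net force is +7 N. Servo stiffness looks like about 6–7 N/mm. I'll press this end home gently.

{"fn": "servo_tool", "kwargs": {
  "targets": [
    {"offset": [0,0,0.001],"dr": [0,0,0]},
    {"offset": [0,0,0.002],"dr": [0,0,0]},
    {"offset": [0,0,0.002],"dr": [0,0,0]}
  ]
}}

```text
time_s: 9.85
position: [0.5681, -0.0657, 0.2188]
tcp_rot: [[0.999, 0.038, 0.001], [0.038, -0.999, -0.0], [0.001, 0.001, -1.0]]
force: [-2.2, -1.1, 4.0]
opening: 0.324
grasp_force: 29.8
```

{"fn": "servo_tool", "kwargs": {
  "targets": [
    {"offset": [0,0,0.001],"dr": [0,0,0]},
    {"offset": [0,0,0.001],"dr": [0,0,0]}
  ]
}}

```text
time_s: 10.02
position: [0.5681, -0.0657, 0.2177]
tcp_rot: [[0.999, 0.038, 0.001], [0.038, -0.999, -0.0], [0.001, 0.0, -1.0]]
force: [-1.1, -0.4, 4.3]
opening: 0.32
grasp_force: 29.8
```

{"fn": "servo_tool", "kwargs": {
  "targets": [
    {"offset": [0,0,0.001],"dr": [0,0,0]},
    {"offset": [0,0,0.001],"dr": [0,0,0]}
  ]
}}

```text
time_s: 10.18
position: [0.5682, -0.0657, 0.2166]
tcp_rot: [[0.999, 0.038, 0.001], [0.038, -0.999, -0.0], [0.001, 0.001, -1.0]]
force: [-1.7, 0.1, 4.4]
opening: 0.324
grasp_force: 29.8
```

{"fn": "servo_tool", "kwargs": {
  "targets": [
    {"offset": [0,0,0.0007],"dr": [0,0,0]},
    {"offset": [0,0,0.0007],"dr": [0,0,0]}
  ]
}}

```text
time_s: 10.35
position: [0.5682, -0.0657, 0.2164]
tcp_rot: [[0.999, 0.038, 0.001], [0.038, -0.999, -0.001], [0.001, 0.001, -1.0]]
force: [-1.5, -0.7, 6.8]
opening: 0.32
grasp_force: 29.8
```

{"fn": "servo_tool", "kwargs": {
  "targets": [
    {"offset": [0,0,0.0007],"dr": [0,0,0]},
    {"offset": [0,0,0.0007],"dr": [0,0,0]}
  ]
}}

```text
time_s: 10.52
position: [0.5683, -0.0658, 0.2163]
tcp_rot: [[0.999, 0.038, 0.001], [0.038, -0.999, -0.001], [0.001, 0.001, -1.0]]
force: [-4.1, 1.2, 10.6]
opening: 0.323
grasp_force: 29.8
```

The end is home at TCP z = 0.2163. Now I'll roll toward −y (tool +y) with force feedback.

{"fn": "servo_tool", "kwargs": {
  "targets": [
    {"offset": [0,0.002,0.0006],"dr": [0,0,0]},
    {"offset": [0,0.005,0.0006],"dr": [0,0,0]},
    {"offset": [0,0.008,0.0006],"dr": [0,0,0]},
    {"offset": [0,0.011,0.0006],"dr": [0,0,0]},
    {"offset": [0,0.014,0.0006],"dr": [0,0,0]}
  ]
}}

```text
time_s: 10.93
position: [0.5685, -0.0771, 0.2164]
tcp_rot: [[0.999, 0.037, 0.001], [0.037, -0.999, 0.005], [0.001, -0.005, -1.0]]
force: [-3.4, 5.8, 14.9]
opening: 0.32
grasp_force: 29.8
```

{"fn": "servo_tool", "kwargs": {
  "targets": [
    {"offset": [0,0.003,0],"dr": [0,0,0]},
    {"offset": [0,0.006,0],"dr": [0,0,0]},
    {"offset": [0,0.009,0],"dr": [0,0,0]},
    {"offset": [0,0.012,0],"dr": [0,0,0]}
  ]
}}

```text
time_s: 11.27
position: [0.5693, -0.0918, 0.2166]
tcp_rot: [[0.999, 0.038, 0.002], [0.038, -0.999, -0.001], [0.002, 0.001, -1.0]]
force: [-4.1, 0.1, 14.3]
opening: 0.322
grasp_force: 29.8
```

{"fn": "servo_tool", "kwargs": {
  "targets": [
    {"offset": [0,0.0035,0],"dr": [0,0,0]},
    {"offset": [0,0.007,0],"dr": [0,0,0]},
    {"offset": [0,0.0105,0],"dr": [0,0,0]},
    {"offset": [0,0.014,0],"dr": [0,0,0]},
    {"offset": [0,0.0175,0],"dr": [0,0,0]}
  ]
}}

```text
time_s: 11.68
position: [0.5697, -0.1071, 0.2168]
tcp_rot: [[0.999, 0.037, 0.001], [0.037, -0.999, 0.004], [0.001, -0.004, -1.0]]
force: [-4.3, 4.6, 16.8]
opening: 0.318
grasp_force: 29.8
```

{"fn": "servo_tool", "kwargs": {
  "targets": [
    {"offset": [0,0.0035,0],"dr": [0,0,0]},
    {"offset": [0,0.007,0],"dr": [0,0,0]},
    {"offset": [0,0.0105,0],"dr": [0,0,0]},
    {"offset": [0,0.014,0],"dr": [0,0,0]}
  ]
}}

```text
time_s: 12.02
position: [0.5707, -0.1235, 0.2169]
tcp_rot: [[0.999, 0.038, 0.002], [0.038, -0.999, -0.002], [0.002, 0.002, -1.0]]
force: [-4.8, 0.7, 14.5]
opening: 0.32
grasp_force: 29.8
```

{"fn": "servo_tool", "kwargs": {
  "targets": [
    {"offset": [0,0.0035,-0.0001],"dr": [0,0,0]},
    {"offset": [0,0.007,-0.0001],"dr": [0,0,0]},
    {"offset": [0,0.0105,-0.0002],"dr": [0,0,0]},
    {"offset": [0,0.014,-0.0002],"dr": [0,0,0]},
    {"offset": [0,0.0175,-0.0002],"dr": [0,0,0]}
  ]
}}

```text
time_s: 12.43
position: [0.5712, -0.1395, 0.2171]
tcp_rot: [[0.999, 0.038, 0.002], [0.038, -0.999, 0.001], [0.002, -0.001, -1.0]]
force: [-3.5, 3.0, 16.3]
opening: 0.317
grasp_force: 29.8
```

{"fn": "servo_tool", "kwargs": {
  "targets": [
    {"offset": [0,0.0035,0],"dr": [0,0,0]},
    {"offset": [0,0.007,-0.0001],"dr": [0,0,0]},
    {"offset": [0,0.0105,-0.0001],"dr": [0,0,0]},
    {"offset": [0,0.014,-0.0002],"dr": [0,0,0]},
    {"offset": [0,0.0175,-0.0002],"dr": [0,0,0]}
  ]
}}

```text
time_s: 12.85
position: [0.5718, -0.1587, 0.2174]
tcp_rot: [[0.999, 0.038, 0.002], [0.038, -0.999, -0.002], [0.002, 0.002, -1.0]]
force: [-4.3, 1.2, 15.9]
opening: 0.32
grasp_force: 29.8
```

```bash
python3 - <<'E'
from h import *
from rig import bot
s=bot.read_state(); print({k:np.round(s[k],3).tolist() for k in("position","force","moment")})
E
```

```text
{'position': [0.572, -0.159, 0.217], 'force': [-4.279, 1.214, 15.912], 'moment': [0.359, 1.084, -0.037]}
```

{"fn": "servo_tool", "kwargs": {
  "targets": [
    {"offset": [0,0.0035,-0.0002],"dr": [0,0,0]},
    {"offset": [0,0.007,-0.0003],"dr": [0,0,0]},
    {"offset": [0,0.0105,-0.0003],"dr": [0,0,0]},
    {"offset": [0,0.014,-0.0004],"dr": [0,0,0]},
    {"offset": [0,0.0175,-0.0004],"dr": [0,0,0]}
  ]
}}

```text
time_s: 13.27
position: [0.5725, -0.1759, 0.2175]
tcp_rot: [[0.999, 0.038, 0.002], [0.038, -0.999, -0.002], [0.002, 0.002, -1.0]]
force: [-4.5, 0.9, 14.2]
opening: 0.323
grasp_force: 29.8
```

{"fn": "servo_tool", "kwargs": {
  "targets": [
    {"offset": [0,0.0035,0],"dr": [0,0,0]},
    {"offset": [0,0.007,-0.0001],"dr": [0,0,0]},
    {"offset": [0,0.0105,-0.0001],"dr": [0,0,0]},
    {"offset": [0,0.014,-0.0002],"dr": [0,0,0]},
    {"offset": [0,0.0175,-0.0002],"dr": [0,0,0]}
  ]
}}

```text
time_s: 13.68
position: [0.5726, -0.1908, 0.2177]
tcp_rot: [[0.999, 0.037, 0.001], [0.037, -0.999, 0.004], [0.001, -0.004, -1.0]]
force: [-3.8, 7.9, 17.1]
opening: 0.319
grasp_force: 29.8
```

{"fn": "servo_tool", "kwargs": {
  "targets": [
    {"offset": [0,0.0035,0],"dr": [0,0,0]},
    {"offset": [0,0.007,-0.0001],"dr": [0,0,0]},
    {"offset": [0,0.0105,-0.0001],"dr": [0,0,0]},
    {"offset": [0,0.014,-0.0002],"dr": [0,0,0]},
    {"offset": [0,0.0175,-0.0002],"dr": [0,0,0]}
  ]
}}

```text
time_s: 14.1
position: [0.5738, -0.2112, 0.218]
tcp_rot: [[0.999, 0.038, 0.002], [0.038, -0.999, -0.002], [0.002, 0.002, -1.0]]
force: [-4.7, 0.4, 13.3]
opening: 0.321
grasp_force: 29.8
```

{"fn": "servo_tool", "kwargs": {
  "targets": [
    {"offset": [0,0.0035,0],"dr": [0,0,0]},
    {"offset": [0,0.007,-0.0001],"dr": [0,0,0]},
    {"offset": [0,0.0105,-0.0001],"dr": [0,0,0]},
    {"offset": [0,0.014,-0.0002],"dr": [0,0,0]},
    {"offset": [0,0.0175,-0.0002],"dr": [0,0,0]}
  ]
}}

```text
time_s: 14.52
position: [0.5743, -0.2271, 0.2182]
tcp_rot: [[0.999, 0.038, 0.001], [0.038, -0.999, 0.001], [0.001, -0.001, -1.0]]
force: [-4.1, 2.0, 14.6]
opening: 0.324
grasp_force: 29.8
```

{"fn": "servo_tool", "kwargs": {
  "targets": [
    {"offset": [0,0.0035,0],"dr": [0,0,0]},
    {"offset": [0,0.007,-0.0001],"dr": [0,0,0]},
    {"offset": [0,0.0105,-0.0001],"dr": [0,0,0]},
    {"offset": [0,0.014,-0.0002],"dr": [0,0,0]},
    {"offset": [0,0.0175,-0.0002],"dr": [0,0,0]}
  ]
}}

```text
time_s: 14.93
position: [0.5747, -0.2458, 0.2184]
tcp_rot: [[0.999, 0.038, 0.001], [0.038, -0.999, -0.001], [0.001, 0.001, -1.0]]
force: [-5.2, 5.9, 16.3]
opening: 0.319
grasp_force: 29.8
```

{"fn": "servo_tool", "kwargs": {
  "targets": [
    {"offset": [0,0.0035,0],"dr": [0,0,0]},
    {"offset": [0,0.007,-0.0001],"dr": [0,0,0]},
    {"offset": [0,0.0105,-0.0001],"dr": [0,0,0]},
    {"offset": [0,0.014,-0.0002],"dr": [0,0,0]},
    {"offset": [0,0.0175,-0.0002],"dr": [0,0,0]}
  ]
}}

```text
time_s: 15.35
position: [0.5757, -0.2637, 0.2186]
tcp_rot: [[0.999, 0.038, 0.002], [0.038, -0.999, -0.003], [0.001, 0.003, -1.0]]
force: [-4.1, 0.2, 12.9]
opening: 0.322
grasp_force: 29.8
```

{"fn": "servo_tool", "kwargs": {
  "targets": [
    {"offset": [0,0.0035,0],"dr": [0,0,0]},
    {"offset": [0,0.007,-0.0001],"dr": [0,0,0]},
    {"offset": [0,0.0105,-0.0001],"dr": [0,0,0]},
    {"offset": [0,0.014,-0.0002],"dr": [0,0,0]},
    {"offset": [0,0.0175,-0.0002],"dr": [0,0,0]}
  ]
}}

```text
time_s: 15.77
position: [0.576, -0.2789, 0.2188]
tcp_rot: [[0.999, 0.038, 0.001], [0.038, -0.999, 0.003], [0.001, -0.003, -1.0]]
force: [-3.7, 5.8, 13.8]
opening: 0.319
grasp_force: 29.8
```

{"fn": "servo_tool", "kwargs": {
  "targets": [
    {"offset": [0,0.0035,0],"dr": [0,0,0]},
    {"offset": [0,0.007,-0.0001],"dr": [0,0,0]},
    {"offset": [0,0.0105,-0.0001],"dr": [0,0,0]},
    {"offset": [0,0.014,-0.0002],"dr": [0,0,0]},
    {"offset": [0,0.0175,-0.0002],"dr": [0,0,0]}
  ]
}}

```text
time_s: 16.18
position: [0.5769, -0.299, 0.219]
tcp_rot: [[0.999, 0.038, 0.001], [0.038, -0.999, -0.003], [0.001, 0.003, -1.0]]
force: [-4.0, 0.9, 12.0]
opening: 0.315
grasp_force: 29.8
```

{"fn": "servo_tool", "kwargs": {
  "targets": [
    {"offset": [0,0.0035,0],"dr": [0,0,0]},
    {"offset": [0,0.007,-0.0001],"dr": [0,0,0]},
    {"offset": [0,0.0105,-0.0001],"dr": [0,0,0]},
    {"offset": [0,0.014,-0.0002],"dr": [0,0,0]},
    {"offset": [0,0.0175,-0.0002],"dr": [0,0,0]}
  ]
}}

```text
time_s: 16.6
position: [0.5776, -0.3156, 0.2192]
tcp_rot: [[0.999, 0.038, 0.001], [0.038, -0.999, -0.002], [0.001, 0.002, -1.0]]
force: [-3.6, 0.8, 11.0]
opening: 0.32
grasp_force: 29.8
```

{"fn": "servo_tool", "kwargs": {
  "targets": [
    {"offset": [0,0.0035,0],"dr": [0,0,0]},
    {"offset": [0,0.007,-0.0001],"dr": [0,0,0]},
    {"offset": [0,0.0105,-0.0001],"dr": [0,0,0]},
    {"offset": [0,0.014,-0.0002],"dr": [0,0,0]},
    {"offset": [0,0.0175,-0.0002],"dr": [0,0,0]}
  ]
}}

```text
time_s: 17.02
position: [0.5781, -0.3341, 0.2194]
tcp_rot: [[0.999, 0.038, 0.001], [0.038, -0.999, -0.003], [0.001, 0.003, -1.0]]
force: [-4.4, 1.6, 12.1]
opening: 0.322
grasp_force: 29.8
```

The seat line is linear: z goes from 0.2163 to 0.2194, a slope of 0.0116 rad, at 14–20 N net. I'll roll one return pass along the same line to confirm, then end at the +y end.

{"fn": "servo_tool", "kwargs": {
  "targets": [
    {"offset": [0,-0.003,0.0001],"dr": [0,0,0]},
    {"offset": [0,-0.007,0.0002],"dr": [0,0,0]},
    {"offset": [0,-0.011,0.0002],"dr": [0,0,0]},
    {"offset": [0,-0.015,0.0003],"dr": [0,0,0]},
    {"offset": [0,-0.019,0.0003],"dr": [0,0,0]},
    {"offset": [0,-0.023,0.0004],"dr": [0,0,0]},
    {"offset": [0,-0.027,0.0004],"dr": [0,0,0]},
    {"offset": [0,-0.031,0.0005],"dr": [0,0,0]}
  ]
}}

```text
time_s: 17.68
position: [0.5775, -0.3036, 0.2191]
tcp_rot: [[0.999, 0.038, 0.003], [0.038, -0.999, -0.005], [0.002, 0.005, -1.0]]
force: [-2.6, -0.9, 12.0]
opening: 0.319
grasp_force: 29.8
```

{"fn": "servo_tool", "kwargs": {
  "targets": [
    {"offset": [0,-0.004,0],"dr": [0,0,0]},
    {"offset": [0,-0.008,0.0001],"dr": [0,0,0]},
    {"offset": [0,-0.012,0.0001],"dr": [0,0,0]},
    {"offset": [0,-0.016,0.0002],"dr": [0,0,0]},
    {"offset": [0,-0.02,0.0002],"dr": [0,0,0]},
    {"offset": [0,-0.024,0.0003],"dr": [0,0,0]},
    {"offset": [0,-0.028,0.0003],"dr": [0,0,0]},
    {"offset": [0,-0.032,0.0004],"dr": [0,0,0]},
    {"offset": [0,-0.036,0.0004],"dr": [0,0,0]},
    {"offset": [0,-0.04,0.0005],"dr": [0,0,0]}
  ]
}}

```text
time_s: 18.52
position: [0.5766, -0.2635, 0.2186]
tcp_rot: [[0.999, 0.038, 0.004], [0.038, -0.999, -0.005], [0.004, 0.005, -1.0]]
force: [-1.2, -0.3, 12.3]
opening: 0.319
grasp_force: 29.8
```

{"fn": "servo_tool", "kwargs": {
  "targets": [
    {"offset": [0,-0.004,0],"dr": [0,0,0]},
    {"offset": [0,-0.008,0.0001],"dr": [0,0,0]},
    {"offset": [0,-0.012,0.0001],"dr": [0,0,0]},
    {"offset": [0,-0.016,0.0002],"dr": [0,0,0]},
    {"offset": [0,-0.02,0.0002],"dr": [0,0,0]},
    {"offset": [0,-0.024,0.0003],"dr": [0,0,0]},
    {"offset": [0,-0.028,0.0003],"dr": [0,0,0]},
    {"offset": [0,-0.032,0.0004],"dr": [0,0,0]},
    {"offset": [0,-0.036,0.0004],"dr": [0,0,0]},
    {"offset": [0,-0.04,0.0005],"dr": [0,0,0]}
  ]
}}

```text
time_s: 19.35
position: [0.5756, -0.2235, 0.2181]
tcp_rot: [[0.999, 0.038, 0.005], [0.038, -0.999, -0.005], [0.005, 0.005, -1.0]]
force: [-1.6, -0.2, 11.7]
opening: 0.318
grasp_force: 29.8
```

{"fn": "servo_tool", "kwargs": {
  "targets": [
    {"offset": [0,-0.004,0],"dr": [0,0,0]},
    {"offset": [0,-0.008,0.0001],"dr": [0,0,0]},
    {"offset": [0,-0.012,0.0001],"dr": [0,0,0]},
    {"offset": [0,-0.016,0.0002],"dr": [0,0,0]},
    {"offset": [0,-0.02,0.0002],"dr": [0,0,0]},
    {"offset": [0,-0.024,0.0003],"dr": [0,0,0]},
    {"offset": [0,-0.028,0.0003],"dr": [0,0,0]},
    {"offset": [0,-0.032,0.0004],"dr": [0,0,0]},
    {"offset": [0,-0.036,0.0004],"dr": [0,0,0]},
    {"offset": [0,-0.04,0.0005],"dr": [0,0,0]}
  ]
}}

```text
time_s: 20.18
position: [0.5747, -0.1835, 0.2177]
tcp_rot: [[0.999, 0.038, 0.007], [0.038, -0.999, -0.004], [0.007, 0.005, -1.0]]
force: [-0.5, 0.4, 11.9]
opening: 0.32
grasp_force: 29.8
```

{"fn": "servo_tool", "kwargs": {
  "targets": [
    {"offset": [0,-0.004,0],"dr": [0,0,0]},
    {"offset": [0,-0.008,0.0001],"dr": [0,0,0]},
    {"offset": [0,-0.012,0.0001],"dr": [0,0,0]},
    {"offset": [0,-0.016,0.0002],"dr": [0,0,0]},
    {"offset": [0,-0.02,0.0002],"dr": [0,0,0]},
    {"offset": [0,-0.024,0.0003],"dr": [0,0,0]},
    {"offset": [0,-0.028,0.0003],"dr": [0,0,0]},
    {"offset": [0,-0.032,0.0004],"dr": [0,0,0]},
    {"offset": [0,-0.036,0.0004],"dr": [0,0,0]},
    {"offset": [0,-0.04,0.0005],"dr": [0,0,0]}
  ]
}}

```text
time_s: 21.02
position: [0.5738, -0.1434, 0.2172]
tcp_rot: [[0.999, 0.038, 0.008], [0.038, -0.999, -0.004], [0.008, 0.004, -1.0]]
force: [-0.6, -1.5, 11.7]
opening: 0.319
grasp_force: 29.8
```

{"fn": "servo_tool", "kwargs": {
  "targets": [
    {"offset": [0,-0.004,0],"dr": [0,0,0]},
    {"offset": [0,-0.008,0.0001],"dr": [0,0,0]},
    {"offset": [0,-0.012,0.0001],"dr": [0,0,0]},
    {"offset": [0,-0.016,0.0002],"dr": [0,0,0]},
    {"offset": [0,-0.02,0.0002],"dr": [0,0,0]},
    {"offset": [0,-0.024,0.0003],"dr": [0,0,0]},
    {"offset": [0,-0.028,0.0003],"dr": [0,0,0]},
    {"offset": [0,-0.032,0.0004],"dr": [0,0,0]},
    {"offset": [0,-0.036,0.0004],"dr": [0,0,0]},
    {"offset": [0,-0.04,0.0005],"dr": [0,0,0]}
  ]
}}

```text
time_s: 21.85
position: [0.5728, -0.1033, 0.2168]
tcp_rot: [[0.999, 0.038, 0.009], [0.038, -0.999, -0.004], [0.009, 0.004, -1.0]]
force: [0.6, -1.8, 11.7]
opening: 0.318
grasp_force: 29.8
```

{"fn": "servo_tool", "kwargs": {
  "targets": [
    {"offset": [0,-0.004,0],"dr": [0,0,0]},
    {"offset": [0,-0.008,0.0001],"dr": [0,0,0]},
    {"offset": [0,-0.012,0.0001],"dr": [0,0,0]},
    {"offset": [0,-0.016,0.0002],"dr": [0,0,0]},
    {"offset": [0,-0.02,0.0002],"dr": [0,0,0]},
    {"offset": [0,-0.024,0.0003],"dr": [0,0,0]},
    {"offset": [0,-0.028,0.0003],"dr": [0,0,0]},
    {"offset": [0,-0.03,0.0003],"dr": [0,0,0]}
  ]
}}

```text
time_s: 22.52
position: [0.572, -0.0729, 0.2165]
tcp_rot: [[0.999, 0.038, 0.01], [0.038, -0.999, -0.003], [0.01, 0.003, -1.0]]
force: [1.2, -0.1, 10.5]
opening: 0.32
grasp_force: 29.8
```

The return pass traced the same heights to within about 0.2 mm at 13–15 N, so the strip is home along its length. Now I'll lift off.

{"fn": "servo_tool", "kwargs": {
  "targets": [
    {"offset": [0,0,-0.004],"dr": [0,0,0]},
    {"offset": [0,0,-0.012],"dr": [0,0,0]},
    {"offset": [0,0,-0.025],"dr": [0,0,0]},
    {"offset": [0,0,-0.038],"dr": [0,0,0]},
    {"offset": [0,0,-0.046],"dr": [0,0,0]},
    {"offset": [0,0,-0.048],"dr": [0,0,0]},
    {"offset": [0,0,-0.048],"dr": [0,0,0]},
    {"offset": [0,0,-0.048],"dr": [0,0,0]}
  ]
}}

```text
time_s: 23.18
position: [0.5676, -0.0719, 0.2606]
tcp_rot: [[0.999, 0.038, -0.002], [0.038, -0.999, 0.001], [-0.002, -0.001, -1.0]]
force: [-1.0, 0.0, -2.5]
opening: 0.317
grasp_force: 29.8
```

```bash
cat > go.py <<'E'
from h import *
from rig import bot
from scipy.spatial.transform import Rotation as Ro
def delta(p,yaw):
    s=bot.read_state(); R=np.array(s["tcp_rot"]); a=np.radians(yaw)
    D=np.array([[np.cos(a),np.sin(a),0],[np.sin(a),-np.cos(a),0],[0,0,-1]])
    print("pos",np.round(s["position"],4),"off",np.round(R.T@(np.array(p)-s["position"]),4),"dr",np.round(Ro.from_matrix(R.T@D).as_rotvec(degrees=True),2),"F",np.round(s["force"],1))
E
python3 - <<'E'
from go import *
delta([.5182,.2251,.262],1.8)
from rig import viewer
S=viewer.capture("scene")
b=cv2.resize(S["color"][95:240,135:285],None,fx=4,fy=4,interpolation=2); cv2.imwrite("pics/done.png",b[:,:,::-1])
E
```

```text
pos [ 0.5676 -0.0719  0.2606] off [-0.0382 -0.2987 -0.0012] dr [-0.03  0.09  0.36] F [-1.   0.  -2.5]
```

View pics/done.png

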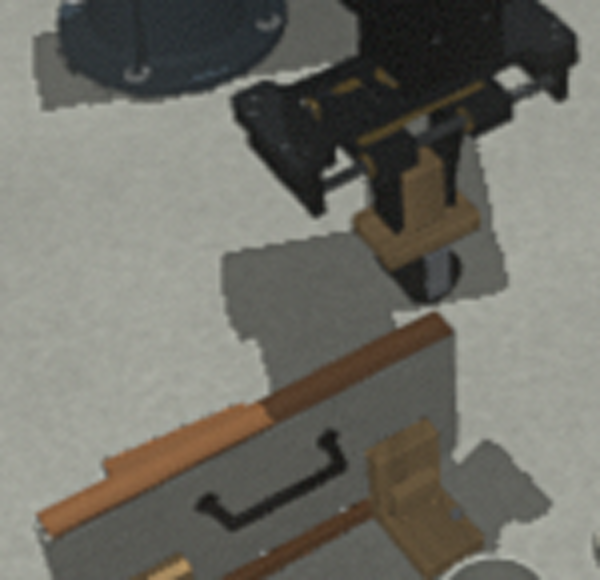

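The strip now lies straight and flush along the edge (crop (40,525)–(450,325)), and the roller is still upright in the grip. I'll return it above the holder.

{"fn": "servo_tool", "kwargs": {
  "targets": [
    {"offset": [-0.0015,-0.012,0],"dr": [0,0,0.36]},
    {"offset": [-0.0045,-0.035,0],"dr": [0,0.09,0.36]},
    {"offset": [-0.008,-0.065,0],"dr": [0,0.09,0.36]},
    {"offset": [-0.012,-0.095,0],"dr": [0,0.09,0.36]},
    {"offset": [-0.016,-0.125,0],"dr": [0,0.09,0.36]},
    {"offset": [-0.02,-0.155,0],"dr": [0,0.09,0.36]},
    {"offset": [-0.024,-0.185,0],"dr": [0,0.09,0.36]},
    {"offset": [-0.0275,-0.215,0],"dr": [0,0.09,0.36]},
    {"offset": [-0.031,-0.245,0],"dr": [0,0.09,0.36]},
    {"offset": [-0.035,-0.275,0],"dr": [0,0.09,0.36]},
    {"offset": [-0.037,-0.29,0],"dr": [0,0.09,0.36]},
    {"offset": [-0.0382,-0.2987,0],"dr": [0,0.09,0.36]},
    {"offset": [-0.0382,-0.2987,0],"dr": [0,0.09,0.36]},
    {"offset": [-0.0382,-0.2987,0],"dr": [0,0.09,0.36]},
    {"offset": [-0.0382,-0.2987,0],"dr": [0,0.09,0.36]}
  ]
}}

```text
time_s: 24.48
position: [0.5189, 0.2238, 0.261]
tcp_rot: [[1.0, 0.031, 0.001], [0.031, -1.0, -0.001], [0.001, 0.001, -1.0]]
force: [0.0, -0.4, -2.3]
opening: 0.324
grasp_force: 29.8
```

```bash
python3 - <<'E'
from go import *
delta([.5182,.2251,.079],1.8)
from rig import viewer
S=viewer.capture("scene");T=viewer.capture("top")
b=cv2.resize(S["color"][60:180,250:370],None,fx=4,fy=4,interpolation=2); cv2.imwrite("pics/ret.png",b[:,:,::-1])
E
```

```text
pos [0.5189 0.2238 0.261 ] off [-0.0009 -0.0014  0.182 ] dr [ 0.05 -0.06 -0.05] F [ 0.  -0.4 -2.3]
```

View pics/ret.png

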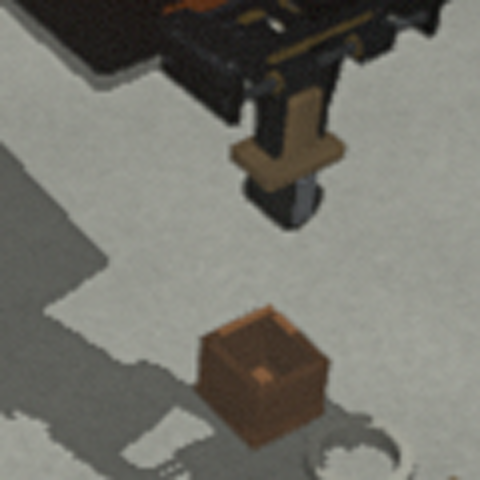

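The roller hangs over the open holder, pointing straight down and aligned with it (crop (290,160) above (265,375)). I'll lower it to just above the seat first.

{"fn": "servo_tool", "kwargs": {
  "targets": [
    {"offset": [-0.0009,-0.0014,0.01],"dr": [0,0,0]},
    {"offset": [-0.0009,-0.0014,0.03],"dr": [0,0,0]},
    {"offset": [-0.0009,-0.0014,0.055],"dr": [0,0,0]},
    {"offset": [-0.0009,-0.0014,0.08],"dr": [0,0,0]},
    {"offset": [-0.0009,-0.0014,0.1],"dr": [0,0,0]},
    {"offset": [-0.0009,-0.0014,0.115],"dr": [0,0,0]},
    {"offset": [-0.0009,-0.0014,0.125],"dr": [0,0,0]},
    {"offset": [-0.0009,-0.0014,0.135],"dr": [0,0,0]},
    {"offset": [-0.0009,-0.0014,0.145],"dr": [0,0,0]}
  ]
}}

```text
time_s: 25.33
position: [0.5186, 0.2262, 0.1158]
tcp_rot: [[1.0, 0.031, 0.003], [0.031, -1.0, 0.0], [0.003, -0.0, -1.0]]
force: [0.1, -0.3, -2.9]
opening: 0.319
grasp_force: 29.8
```

{"fn": "servo_tool", "kwargs": {
  "targets": [
    {"offset": [0,0,0.008],"dr": [0,0,0]},
    {"offset": [0,0,0.016],"dr": [0,0,0]},
    {"offset": [0,0,0.023],"dr": [0,0,0]},
    {"offset": [0,0,0.029],"dr": [0,0,0]},
    {"offset": [0,0,0.033],"dr": [0,0,0]},
    {"offset": [0,0,0.033],"dr": [0,0,0]}
  ]
}}

```text
time_s: 25.83
position: [0.5176, 0.2263, 0.0826]
tcp_rot: [[1.0, 0.032, 0.0], [0.032, -1.0, -0.0], [0.0, 0.0, -1.0]]
force: [0.1, -0.4, -3.3]
opening: 0.316
grasp_force: 29.8
```

{"fn": "servo_tool", "kwargs": {
  "targets": [
    {"offset": [0.0006,0.0012,0],"dr": [0,0,0]},
    {"offset": [0.0006,0.0012,0.0012],"dr": [0,0,0]},
    {"offset": [0.0006,0.0012,0.0024],"dr": [0,0,0]},
    {"offset": [0.0006,0.0012,0.0034],"dr": [0,0,0]},
    {"offset": [0.0006,0.0012,0.0034],"dr": [0,0,0]}
  ]
}}

```text
time_s: 26.25
position: [0.5187, 0.2252, 0.08]
tcp_rot: [[1.0, 0.031, 0.002], [0.031, -1.0, 0.0], [0.002, -0.0, -1.0]]
force: [0.5, -0.3, -2.7]
opening: 0.322
grasp_force: 29.8
```

{"fn": "servo_tool", "kwargs": {
  "targets": [
    {"offset": [0,0,0.0005],"dr": [0,0,0]},
    {"offset": [0,0,0.001],"dr": [0,0,0]},
    {"offset": [0,0,0.0015],"dr": [0,0,0]},
    {"offset": [0,0,0.0015],"dr": [0,0,0]}
  ]
}}

```text
time_s: 26.58
position: [0.5189, 0.2252, 0.079]
tcp_rot: [[1.0, 0.032, 0.002], [0.032, -1.0, 0.0], [0.002, -0.0, -1.0]]
force: [-1.4, -1.2, 1.4]
opening: 0.319
grasp_force: 29.8
```

It is seated: z is 0.079 as at pickup, and the weight is off the gripper. Releasing.

{"fn": "servo_tool", "kwargs": {
  "targets": [
    {"offset": [0,0,0],"dr": [0,0,0]},
    {"offset": [0,0,0],"dr": [0,0,0]},
    {"offset": [0,0,0],"dr": [0,0,0]},
    {"offset": [0,0,0],"dr": [0,0,0]},
    {"offset": [0,0,0],"dr": [0,0,0]},
    {"offset": [0,0,0],"dr": [0,0,0]},
    {"offset": [0,0,0],"dr": [0,0,0]},
    {"offset": [0,0,0],"dr": [0,0,0]},
    {"offset": [0,0,0],"dr": [0,0,0]},
    {"offset": [0,0,0],"dr": [0,0,0]},
    {"offset": [0,0,0],"dr": [0,0,0]},
    {"offset": [0,0,0],"dr": [0,0,0]}
  ],
  "gripper": -1
}}

```text
time_s: 27.58
position: [0.5187, 0.2252, 0.0784]
tcp_rot: [[1.0, 0.031, 0.002], [0.031, -1.0, 0.0], [0.002, 0.0, -1.0]]
force: [0.2, -0.3, 0.2]
opening: 0.992
grasp_force: 0.0
```

{"fn": "servo_tool", "kwargs": {
  "targets": [
    {"offset": [0,0,-0.005],"dr": [0,0,0]},
    {"offset": [0,0,-0.015],"dr": [0,0,0]},
    {"offset": [0,0,-0.03],"dr": [0,0,0]},
    {"offset": [0,0,-0.05],"dr": [0,0,0]},
    {"offset": [0,0,-0.075],"dr": [0,0,0]},
    {"offset": [0,0,-0.1],"dr": [0,0,0]},
    {"offset": [0,0,-0.125],"dr": [0,0,0]},
    {"offset": [0,0,-0.145],"dr": [0,0,0]},
    {"offset": [0,0,-0.16],"dr": [0,0,0]},
    {"offset": [0,0,-0.16],"dr": [0,0,0]},
    {"offset": [0,0,-0.16],"dr": [0,0,0]}
  ]
}}

```text
time_s: 28.5
position: [0.5188, 0.2253, 0.2398]
tcp_rot: [[0.999, 0.032, 0.004], [0.032, -1.0, 0.001], [0.004, -0.001, -1.0]]
force: [-0.9, 0.7, -0.3]
opening: 0.999
grasp_force: 0.0
```

```bash
python3 - <<'E'
from h import *
from rig import viewer
S=viewer.capture("scene")
a=cv2.resize(S["color"][90:180,270:360],(400,400),interpolation=2); b=cv2.resize(S["color"][165:265,140:240],(400,400),interpolation=2); cv2.imwrite("pics/end.png",np.hstack([a,b])[:,:,::-1])
E
```

```text
(no output)
```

View pics/end.png

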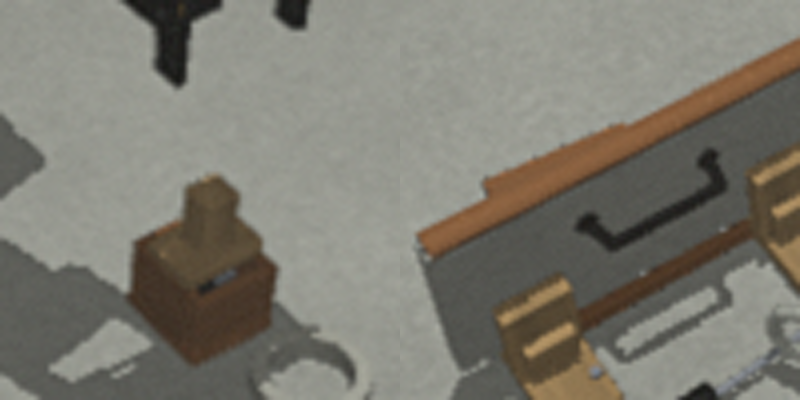

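The roller stands upright in its holder (left half, (205,245)) with the gripper clear of it. The strip is flush and straight along the edge (right half, (420,245)–(800,50)). Handing in.

```bash
python3 -c "
from rig import ticket
print(ticket.hand_in())"
```

```text
the job is handed in; nothing more can be done
None
```

I rolled the edge strip in both directions at about 13–20 N; both passes found the same seat line to within about 0.2 mm, so it is home along its length. The roller is back upright in its holder, and the job was handed in at about 28.5 s of the 72 s; no verdict was returned.

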